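# Shut the countertop cooler

## Robot

A 7-joint arm with a two-finger parallel gripper is mounted at the origin on the work surface. World frame = base frame: x ahead of the robot, y to its left, z up, the work surface at z = 0. Lengths are in m, angles in rad, forces in N, time in s.
With the tool pointing down it reaches from about 0.425 to 0.8 m from the base axis. Payload 8.3 kg.
Tool frame: the origin (TCP) lies between the finger pads, 19 mm behind the fingertips; this is the grasp point; z points along the fingers, y is the line along which they close (so a half turn about z gives the same grasp; the last joint's range is limited). The gripper opens to 85 mm and grips with 20 to 120 N. Pads are 22 mm wide; open, the fingers measure 114 mm over their backs; the gripper's body (76 mm by 85 mm) begins 54 mm behind the grasp point. The pads swing forward as they close: fully open they stand 13 mm farther back than shut.
Start: joints at [-1.216, 0.383, 0.016, 1.37, -0.006, 1.388, -0.046], TCP at [0.254, 0.571, 0.25] pointing down, gripper open.
Joint ranges: [-2.95, 2.95], [-0.25, 2.06], [-1.52, 1.56], [0.18, 2.33], [-1.44, 4.58], [0.02, 2.06], [-3.01, 3.01]. Speed limits (rad/s): [2.39, 2.39, 3.01, 3.01, 3.14, 3.14, 3.14].

## Interface

Orientations are given as [roll, pitch, yaw] about the fixed x, y, z axes, in that order (R = Rz(yaw) Ry(pitch) Rx(roll)).
In Python, from workcell import r, optics, workorder, models gives the robot as it stands. The module is installed in compiled form; this text tells all that it offers.
- The arm moves only by the tool jog_arm, never from a script. Its argument "rows" is a list of rows, each a list of 7 numbers: the shift along the world's x, y, z in cm, then the turn, a rotation vector about the world's x, y, z in degrees, then the finger opening in cm, from 0 to 8.54. In form: [[tx, ty, tz, wx, wy, wz, jaw], ...]. A call has 1 to 12 rows; each row shifts and turns the commanded pose from where the row before left it; what a row does not reach is not made up. A row lasts 1/8 s, in which the tool goes at most 62.5 mm and 10.7 degrees, less where a joint would pass 70% of its speed; a pose out of reach is approached as far as the arm can. A call with a gripper value outside its range is refused whole. The fingers move at their own pace and stop on an object; "force" is the grip in N (left out, the last holds). Time passes only in rows, so rows that do not move let the fingers close. It gives the time, the measured TCP pose, the force, the opening and the grip force at its end, in the units of the state.
- r.state(): the state, without advancing time (a new reading comes with each control period).
- optics.camera(name): name is "scene" or "top" or "wrist"; returns the picture (420x560x3 uint8, blue, green, red); there is no depth.
- optics.camera_model(name): a dict with "mtx" (3x3 intrinsics, pixels), "rvec" (rotation vector, rad) and "tvec" (3), from world to camera coordinates, as OpenCV has them. Camera axes: x right, y down, z forward; pixel columns grow to the right and rows downward; lengths in m; the calibration is good to about 2 mm. The wrist camera is an equidistant fisheye: a pixel r from the principal point sees the ray r / f radians off the axis. A picture is of the moment at which its call begins: read the wrist's pose just before it. camera_model takes no time and is no camera call; for the wrist camera it gives the pose at the moment of the call.
- workorder.hand_in(): hands the job in; it is judged then, once.
Trained networks look in the newest picture that a camera, given by its name, has taken for a name from the list of things; names that differ only in an ending like _2 or _b are one class to them, and where a whole thing is asked for, a point or a joint stands for the part that bears it (a point fixed in the world has none). Each returns a list of dicts, best first, with "conf" (0 to 1); they miss things now and then, are a little off and sometimes report something else, mostly with a low value. They report only what shows in the picture. A call takes as long as a camera call.
- models.recognise(name, camera): "position" ([column, row] in pixels, amid what is visible of it).
- models.regions_of(name, camera): "mask" (420x560 bool, what is visible of it) and "position" ([column, row] in pixels, amid what is visible of it).
The state is a dict: "clock": time; "q": joint angles; "joint_vel": joint speeds; "joint_torque": joint torques, N m; "tool_pos": TCP position; "ee_rot": TCP orientation; "force": force on the tool from outside, world axes, zero at the start; "wrist_torque": the same for the moment, N m; "finger_gap": finger opening in m; "gripper_force": force on a finger pad.
Only numpy, scipy, OpenCV 4.12 (cv2) and the standard library are available. Lean on these libraries where they do the work, as an engineer would, in place of code of your own. Each camera call takes 0.05 s, during which the arm holds its last target. There are 200 camera calls.

## Task

The small countertop cooler was left standing open. With the fingertips, push its blue egg drawer fully home and push its white door fully shut, both without slamming. Do not touch the eggs or the little bottles in the door, leave the juice bottle, lunch box and mug where they stand, and take the hand away at the end.

Things in the scene. Friction and masses are not known exactly. Their poses are not given: they have to be found in the camera images.
- cooler: White two-bay countertop cooler, 220 deep (x) x 360 wide (y) x 200 mm high, fixed. Origin: centre of its underside; +x points to its back; the front plane is at local x = -110 mm, facing the robot. Bay at +y: door; bay at -y: egg drawer. A flat roof (top 200 mm up) reaches to the front plane: with the tool pointing down, push near the panels' top edges to keep the hand above it.
- drawer (a joint): How far the egg drawer is pulled out, in m: 0 = fully home at its stop, grows as it comes out along the cooler's -x (limit 0.13). Slides with about 2 N of friction plus light damping (6 N s/m) and stays where it is left; no latch, no spring.
- drawer_top (a point): Middle of the top edge of the drawer's blue front panel, on its outer face (towards the robot). Panel 172 wide x 172 high x 22 mm thick, flat outside, top edge 192 mm above the counter; shut, its outer face stands 22 mm ahead of the cooler's front plane. Drawer centre line at the cooler's y = -94 mm; push along the cooler's +x. Axes parallel to the cooler's.
- eggs: Rack of 12 eggs that fills the drawer right behind its front panel; fixed in the drawer, rack 164 x 126 mm, egg tops 170 mm above the counter. Must not be touched. Origin: on the inner face of the front panel, middle of its lower edge, 20 mm above the counter.
- door (a joint): Opening angle of the door in rad: 0 = fully shut at its stop, grows as it opens towards the robot (limit 1.8). Stiff hinge (0.15 N m of friction, damping 0.08 N m s/rad): stays where it is left; no latch, no spring.
- door_hinge (a point): On the door's upright hinge axis, level with the door's top edge (192 mm above the counter); in the cooler's frame x = -110, y = +180 mm. Its axes turn with the door: -y runs from hinge to free edge, -x is the outward normal of the outer face. At angle q the free edge lies from the hinge towards (-sin q, -cos q) in the cooler's x, y.
- door_edge (a point): Top corner of the door's free edge, on its outer face, 172 mm from the hinge along the door, 192 mm above the counter. White panel 172 wide x 172 high x 22 mm thick; the outer face is parallel to the line from the hinge along the door and lies 22 mm outside it; flat, with a grey grip strip near the free edge.
- door_bottles: Clear rack with four little white bottles (blue caps) fixed on the inner face of the door, up to 175 mm above the counter and 48 mm deep behind the panel. Must not be touched. Origin on the door's hinge, at the door's lower edge; axes turn with the door.
- juice: Loose orange juice bottle, 60 mm diameter, 150 mm high. Origin: centre of its underside. Leave alone.
- lunchbox: Loose blue lunch box with clear lid, 108 x 81 x 56 mm high. Origin: centre of its underside. Leave alone.
- mug: Loose blue mug, 76 mm diameter, 90 mm high, handle at its +y. Origin: centre of its underside. Leave alone.

How it is judged:
By the outcome, as a careful person would: the job done as asked, in the order asked, and still so for the second after the job is handed in, with the robot touching nothing.
It also fails if it takes over 48 s, if anything falls off the work surface, if the arm or the gripper's body presses on something with over 40 N, if the wrist force passes 120 N, or if a joint passes its speed limit or range.

## Working session

There is one attempt and no reset: what is moved stays moved. The work goes in short steps, Python scripts to look and compute and a tool call to move; the robot and the scene stay as the last step left them, time stands still between calls to the robot, and variables do not carry over. Pictures are saved under pics/ and viewed, at most 10 in all, crops included, and the job is handed in when it is done.

Besides the shell and the picture viewer there is one more tool, called after ">>>" in YAML: its name, and indented under it one key for each argument. jog_arm: Moves the arm, as the interface text tells. Its arguments: {"type":"object","properties":{"rows":{"type":"array","items":{"type":"array","items":{"type":"number"}}},"force":{"type":"number"}},"required":["rows"]}

```bash
mkdir -p pics
cat > h.py <<'E'
import numpy as np, cv2
from workcell import r, optics, workorder, models
def snap(cam,fn=None):
    im=optics.camera(cam)
    if fn: cv2.imwrite('pics/'+fn,im)
    return im
def ray(cam,uv):
    m=optics.camera_model(cam);K=np.array(m['mtx'],float);R=cv2.Rodrigues(np.array(m['rvec'],float))[0];t=np.array(m['tvec'],float).ravel()
    d=np.linalg.inv(K)@np.array([uv[0],uv[1],1.]);return -R.T@t,R.T@d
def atz(cam,uv,z):
    c,d=ray(cam,uv);return c+d*(z-c[2])/d[2]
def proj(cam,P):
    m=optics.camera_model(cam)
    return cv2.projectPoints(np.array(P,float).reshape(-1,1,3),np.array(m['rvec'],float),np.array(m['tvec'],float),np.array(m['mtx'],float),None)[0].reshape(-1,2)
E
python3 - <<'E'
from h import *
s=r.state();print({k:np.round(v,3) for k,v in s.items()})
a=snap('top','top0.png');b=snap('scene','scene0.png')
for c in('top','scene'):
    C,_=ray(c,(280,210));print(c,C)
    for n in('cooler','drawer','drawer_top','door','door_edge','door_hinge','eggs','juice','lunchbox','mug'):
        print(n,[(np.round(d['position']),round(d['conf'],2)) for d in models.recognise(n,c)[:2]])
E
```

```text
{'clock': np.float64(0.0), 'q': array([-1.216,  0.384,  0.016,  1.371, -0.006,  1.388, -0.046]), 'joint_vel': array([-0.001, -0.001,  0.001,  0.001, -0.001,  0.002, -0.002]), 'joint_torque': array([-2.0000e-03, -6.2760e+01,  8.4300e-01, -3.7182e+01,  1.6000e-02,
        1.4000e-02,  0.0000e+00]), 'tool_pos': array([0.253, 0.571, 0.249]), 'ee_rot': array([-3.14 ,  0.   ,  2.724]), 'force': array([0.006, 0.421, 0.425]), 'wrist_torque': array([-0.03 ,  0.035, -0.003]), 'gripper_force': np.float64(0.0), 'finger_gap': np.float64(0.085)}
top [ 0.50452303 -0.00176577  1.23613099]
cooler [(array([326., 154.]), 0.73)]
drawer [(array([363., 215.]), 0.66)]
drawer_top [(array([358., 213.]), 0.8)]
door [(array([262., 216.]), 0.86)]
door_edge [(array([267., 214.]), 0.9), (array([130., 160.]), 0.15)]
door_hinge [(array([261., 216.]), 0.95), (array([360., 216.]), 0.73)]
eggs [(array([360., 206.]), 0.64)]
juice [(array([427., 282.]), 0.75)]
lunchbox [(array([452., 178.]), 0.58)]
mug [(array([427., 282.]), 0.92)]
scene [ 0.69603735 -0.37306739  1.37638965]
cooler [(array([305., 256.]), 0.85)]
drawer [(array([243., 268.]), 0.62)]
drawer_top [(array([242., 271.]), 0.56)]
door [(array([275., 183.]), 0.76)]
door_edge [(array([275., 187.]), 0.73), (array([163., 319.]), 0.22)]
door_hinge [(array([275., 186.]), 0.69)]
eggs [(array([250., 270.]), 0.81)]
juice [(array([368., 106.]), 0.58)]
lunchbox [(array([250., 384.]), 0.71)]
mug [(array([164., 318.]), 0.81)]
```

```bash
python3 -c "
import cv2
for n in('top','scene'):
    a=cv2.imread(f'pics/{n}0.png');cv2.imwrite(f'pics/{n}0b.png',cv2.resize(a,(800,600),interpolation=cv2.INTER_CUBIC))"
```

```text
(no output)
```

View pics/top0b.png

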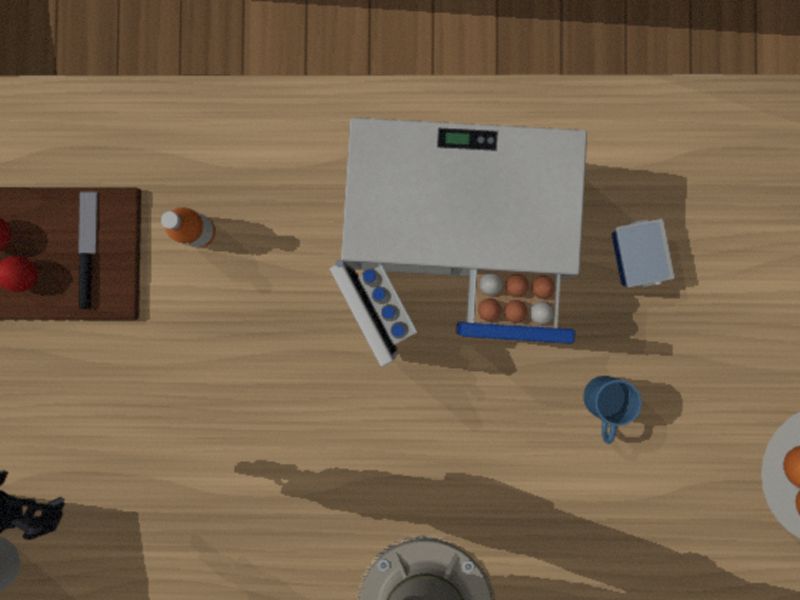

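View pics/scene0b.png

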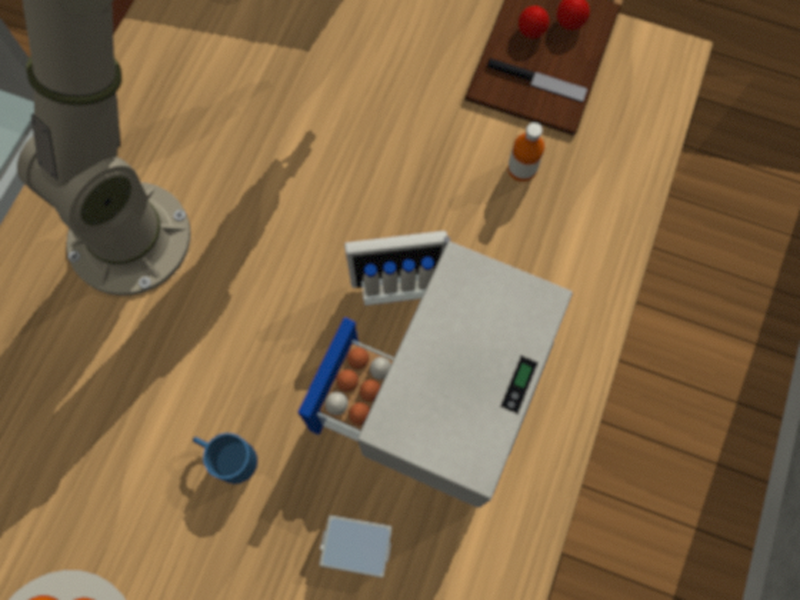

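The top view (800x600 copy) shows the roof corners at about (350,119), (587,130), (579,273) and (342,262). The drawer's blue front edge runs (457,332)–(574,343). The door's outer face runs (332,267)–(383,364). The mug is near (612,400), in front of the drawer's right end. The scene view agrees. Next I fit poses.

Run:
```python
from h import *
from scipy.optimize import least_squares
def T(p): return lambda uv,z: atz('top',np.array(uv)*.7-.15,z)
f=T(0)
obs=[((350,119),(.11,.18,.2)),((587,130),(.11,-.18,.2)),((579,273),(-.11,-.18,.2)),((342,262),(-.11,.18,.2))]
W=np.array([f(u,l[2])[:2] for u,l in obs]);L=np.array([l[:2] for _,l in obs])
print(W.round(3))
def res(p):
    c,s=np.cos(p[2]),np.sin(p[2]);return (L@np.array([[c,s],[-s,c]])+p[:2]-W).ravel()
o=least_squares(res,[.7,0,0]);print('cooler',o.x,'res',o.fun.round(4))
x,y,a=o.x;R=np.array([[np.cos(a),-np.sin(a)],[np.sin(a),np.cos(a)]])
loc=lambda w:(R.T@(np.array(w)[:2]-[x,y]))
for n,uv in dict(dL=(458,334),dR=(574,343),dL2=(458,323),dR2=(575,331),eo=(384,364),ei=(396,354),ho=(332,268),hi=(345,262)).items():
    w=f(uv,.192);print(n,w.round(3),loc(w).round(4))
h=R@[-.11,.18]+[x,y];print('hinge',h)
for c in('scene',):
    P=[list(R@np.array(l[:2])+[x,y])+[l[2]] for _,l in obs];print((proj(c,P)*800/560).round())
for q in (.9,1.0,1.1,1.2):
    e=np.array([-.11,.18])+.172*np.array([-np.sin(q),-np.cos(q)])+.022*np.array([-np.cos(q),np.sin(q)])
    print(q,'edge local',e.round(3))
m=f((612,400),.09);print('mug',m,loc(m))
```

```text
[[ 0.808  0.119]
 [ 0.791 -0.239]
 [ 0.575 -0.227]
 [ 0.59   0.129]]
cooler [ 0.69133571 -0.05475282 -0.04662319] res [ 0.0013  0.0013  0.0017 -0.0004 -0.0024 -0.0023 -0.0005  0.0014]
dL [ 0.483 -0.047  0.192] [-0.2086 -0.0021]
dR [ 0.471 -0.221  0.192] [-0.2128 -0.1766]
dL2 [ 0.499 -0.047  0.192] [-0.1921 -0.0012]
dR2 [ 0.489 -0.223  0.192] [-0.1947 -0.1773]
eo [0.437 0.064 0.192] [-0.2599  0.1072]
ei [0.452 0.046 0.192] [-0.2439  0.0899]
ho [0.582 0.145 0.192] [-0.1187  0.1944]
hi [0.591 0.125 0.192] [-0.1085  0.175 ]
hinge [0.58984437 0.13017827]
[[571. 289.]
 [490. 498.]
 [355. 439.]
 [445. 239.]]
0.9 edge local [-0.258  0.09 ]
1.0 edge local [-0.267  0.106]
1.1 edge local [-0.273  0.122]
1.2 edge local [-0.278  0.138]
mug [ 0.37417667 -0.30475558  0.09      ] [-0.30516269 -0.2645127 ]
```

>>> jog_arm:
  rows:
    - [2.8, -4.6, 0.3, 0, 0, 3, 0]
    - [2.8, -4.6, 0.3, 0, 0, 3, 0]
    - [2.8, -4.6, 0.3, 0, 0, 3, 0]
    - [2.8, -4.6, 0.3, 0, 0, 3, 0]
    - [2.8, -4.6, 0.3, 0, 0, 3, 0]
    - [2.8, -4.6, 0.3, 0, 0, 3, 0]
    - [2.8, -4.6, 0.3, 0, 0, 3, 0]
    - [0, -5, 0, 0, 0, 0, 0]
    - [0, -5, 0, 0, 0, 0, 0]
    - [0, -5, 0, 0, 0, 0, 0]
    - [0, -5, 0, 0, 0, 0, 0]
    - [0, 0, 0, 0, 0, 0, 0]

```text
clock: 2.6
tool_pos: [0.4497, 0.0449, 0.2716]
ee_rot: [3.142, 0.001, 3.083]
force: [-0.7, 0.4, 0.4]
finger_gap: 0.0003
gripper_force: 0.0
```

>>> jog_arm:
  rows:
    - [-0.5, -4.5, 0, 0, 0, 0.7, 0]
    - [-0.5, -4.5, 0, 0, 0, 0, 0]
    - [-0.5, -4.5, 0, 0, 0, 0, 0]
    - [-0.7, -4.6, 0, 0, 0, 0, 0]
    - [0, 0, -3, 0, 0, 0, 0]
    - [0, 0, -3, 0, 0, 0, 0]
    - [0, 0, -2.7, 0, 0, 0, 0]
    - [0, 0, 0, 0, 0, 0, 0]
    - [0, 0, 0, 0, 0, 0, 0]

```text
clock: 3.72
tool_pos: [0.4283, -0.1315, 0.185]
ee_rot: [-3.141, 0.001, 3.103]
force: [0.3, -0.4, 0.6]
finger_gap: -0.0005
gripper_force: 0.0
```

Run:
```python
from h import *
for c in('top','scene'):
    a=snap(c);u=proj(c,[[.45,-.1,.19]])[0].astype(int);x,y=max(u[0]-100,0),max(u[1]-75,0)
    crop=a[y:y+150,x:x+200];cv2.imwrite(f'pics/{c}1.png',cv2.resize(crop,(400,300),interpolation=cv2.INTER_CUBIC))
cv2.imwrite('pics/both1.png',np.hstack([cv2.imread('pics/top1.png'),cv2.imread('pics/scene1.png')]))
```

```text
(no output)
```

View pics/both1.png

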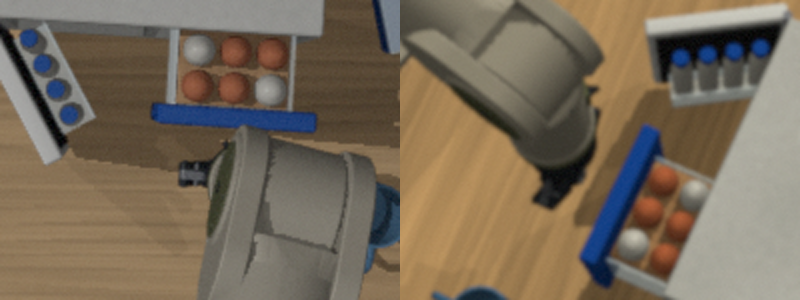

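The hand stands clear ahead of the blue panel, with the fingers at about (195,175) in the left crop and the panel at row 118. Pushing in.

>>> jog_arm:
  rows:
    - [1, -0.05, 0, 0, 0, 0, 0]
    - [1, -0.05, 0, 0, 0, 0, 0]
    - [0.6, -0.03, 0, 0, 0, 0, 0]
    - [0.6, -0.03, 0, 0, 0, 0, 0]
    - [0.6, -0.03, 0, 0, 0, 0, 0]
    - [0.6, -0.03, 0, 0, 0, 0, 0]
    - [0.6, -0.03, 0, 0, 0, 0, 0]
    - [0.6, -0.03, 0, 0, 0, 0, 0]
    - [0.6, -0.03, 0, 0, 0, 0, 0]
    - [0.6, -0.03, 0, 0, 0, 0, 0]

```text
clock: 5.08
tool_pos: [0.4958, -0.1353, 0.1839]
ee_rot: [-3.141, -0.0, 3.102]
force: [-2.6, -1.6, -1.1]
finger_gap: -0.0
gripper_force: 1.1
```

>>> jog_arm:
  rows:
    - [0.5, -0.02, 0, 0, 0, 0, 0]
    - [0.5, -0.02, 0, 0, 0, 0, 0]
    - [0.5, -0.02, 0, 0, 0, 0, 0]
    - [0.5, -0.02, 0, 0, 0, 0, 0]
    - [0.5, -0.02, 0, 0, 0, 0, 0]
    - [0.5, -0.02, 0, 0, 0, 0, 0]
    - [0.4, -0.02, 0, 0, 0, 0, 0]
    - [0.3, -0.01, 0, 0, 0, 0, 0]
    - [0.2, -0.01, 0, 0, 0, 0, 0]
    - [0.2, -0.01, 0, 0, 0, 0, 0]

```text
clock: 6.32
tool_pos: [0.5367, -0.1368, 0.184]
ee_rot: [3.142, 0.0, 3.103]
force: [-1.1, -0.7, 0.3]
finger_gap: 0.0002
gripper_force: 1.0
```

>>> jog_arm:
  rows:
    - [0.2, -0.01, 0, 0, 0, 0, 0]
    - [0.2, -0.01, 0, 0, 0, 0, 0]
    - [0.2, -0.01, 0, 0, 0, 0, 0]
    - [0.2, 0, 0, 0, 0, 0, 0]

```text
clock: 6.82
tool_pos: [0.5447, -0.1372, 0.184]
ee_rot: [-3.142, -0.0, 3.103]
force: [-1.6, -0.9, 0.6]
finger_gap: -0.0003
gripper_force: 1.0
```

>>> jog_arm:
  rows:
    - [0.2, 0, 0, 0, 0, 0, 0]
    - [0.2, 0, 0, 0, 0, 0, 0]

```text
clock: 7.08
tool_pos: [0.5458, -0.1372, 0.1839]
ee_rot: [3.14, -0.006, 3.102]
force: [-23.7, 2.5, 17.4]
finger_gap: -0.0001
gripper_force: 12.1
```

Drawer is at its stop (23.7 N, at 5.458 dm as predicted). Back off, rise, and go round to the door's outer face, turning the hand with the door.

>>> jog_arm:
  rows:
    - [-1, 0.05, 0, 0, 0, 0, 0]
    - [-3, 0.1, 0, 0, 0, 0, 0]
    - [-3, 0.1, 0, 0, 0, 0, 0]
    - [0, 0, 4.5, 0, 0, 0, 0]
    - [0, 0, 4.5, 0, 0, 0, 0]
    - [-1, 4, 0, 0, 0, -8, 0]
    - [-1, 4, 0, 0, 0, -8, 0]
    - [-1, 4, 0, 0, 0, -8, 0]
    - [-0.5, 4, 0, 0, 0, -8, 0]
    - [0, 4, 0, 0, 0, -8, 0]
    - [0, 4, 0, 0, 0, -8, 0]
    - [0, 2, 0, 0, 0, -6, 0]

```text
clock: 8.57
tool_pos: [0.4432, 0.1284, 0.274]
ee_rot: [3.14, -0.001, 2.16]
force: [0.1, -0.9, -0.2]
finger_gap: 0.0001
gripper_force: 0.0
```

Run:
```python
from h import *
s=r.state();print(s['clock'],s['q'].round(2),s['tool_pos'],s['ee_rot'])
a=snap('top');b=snap('scene')
cv2.imwrite('pics/c2.png',np.hstack([cv2.resize(a[140:290,200:400],(400,300),interpolation=3),cv2.resize(b[150:300,180:380],(400,300),interpolation=3)]))
c=np.array([.6913,-.0548]);al=-.0466;R=np.array([[np.cos(al),-np.sin(al)],[np.sin(al),np.cos(al)]])
for q in np.linspace(1.0,0,11):
    d=np.array([-np.sin(q),-np.cos(q)]);n=np.array([-np.cos(q),np.sin(q)])
    p=c+R@(np.array([-.11,.18])+.13*d+.033*n);e=c+R@(np.array([-.11,.18])+.172*d+.022*n)
    print(round(q,2),p.round(4),'n',(R@n).round(3),'edge px crop',((proj('top',[[*e,.192]])[0]-[200,140])*2).round(),((proj('scene',[[*e,.192]])[0]-[180,150])*2).round())
```

```text
8.575 [-0.66  0.01  0.31  1.77 -0.    1.37  0.24] [0.44317719 0.12839102 0.27404072] [ 3.14028116e+00 -6.25107353e-04  2.15983708e+00]
1.0 [0.4607 0.0936] n [-0.501  0.866] edge px crop [139. 236.] [117.  41.]
0.9 [0.465  0.0809] n [-0.584  0.811] edge px crop [153. 229.] [118.  55.]
0.8 [0.4706 0.0687] n [-0.663  0.749] edge px crop [167. 221.] [120.  68.]
0.7 [0.4773 0.0571] n [-0.734  0.679] edge px crop [180. 211.] [124.  81.]
0.6 [0.4851 0.0463] n [-0.798  0.602] edge px crop [192. 200.] [130.  94.]
0.5 [0.494  0.0362] n [-0.854  0.52 ] edge px crop [202. 188.] [136. 107.]
0.4 [0.5039 0.0271] n [-0.902  0.432] edge px crop [212. 175.] [144. 118.]
0.3 [0.5146 0.0191] n [-0.941  0.34 ] edge px crop [220. 161.] [154. 129.]
0.2 [0.5261 0.0121] n [-0.97   0.244] edge px crop [226. 147.] [164. 140.]
0.1 [0.5382 0.0063] n [-0.989  0.146] edge px crop [232. 132.] [176. 149.]
0.0 [0.5508 0.0018] n [-0.999  0.047] edge px crop [235. 116.] [188. 157.]
```

View pics/c2.png

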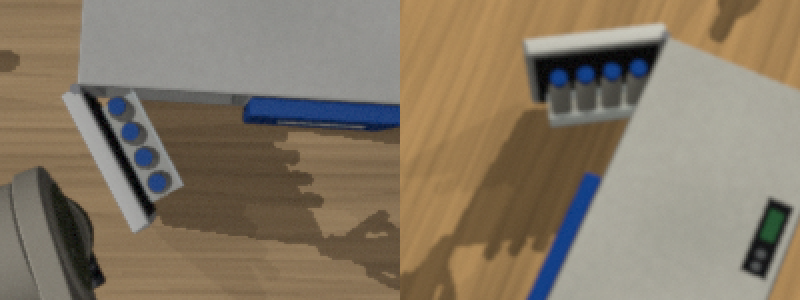

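Drawer now flush (blue strip along the cooler's front, rows 98–125 left crop). The door edge is at (136,231) left and (126,40) right, so q is about 1.0. The hand is on the outer side. Descend and approach.

>>> jog_arm:
  rows:
    - [0, 0, -3, 0, 0, -3, 0]
    - [0, 0, -3, 0, 0, 0, 0]
    - [0, 0, -3, 0, 0, 0, 0]
    - [0.5, -0.8, 0, 0, 0, 0, 0]
    - [0.5, -0.8, 0, 0, 0, 0, 0]
    - [0.3, -0.6, 0, 0, 0, 0, 0]
    - [0.3, -0.6, 0, 0, 0, 0, 0]

```text
clock: 9.55
tool_pos: [0.4603, 0.0968, 0.1849]
ee_rot: [3.14, 0.0, 2.107]
force: [-3.1, 4.8, 2.6]
finger_gap: 0.0001
gripper_force: 1.8
```

>>> jog_arm:
  rows:
    - [0.15, -0.53, 0, 0, 0, 2, 0]
    - [0.15, -0.53, 0, 0, 0, 2, 0]
    - [0.15, -0.53, 0, 0, 0, 2, 0]
    - [0.28, -0.61, 0, 0, 0, 2.9, 0]
    - [0.28, -0.61, 0, 0, 0, 2.9, 0]
    - [0.33, -0.58, 0, 0, 0, 2.9, 0]
    - [0.33, -0.58, 0, 0, 0, 2.9, 0]
    - [0.39, -0.54, 0, 0, 0, 2.9, 0]
    - [0.39, -0.54, 0, 0, 0, 2.9, 0]

```text
clock: 10.68
tool_pos: [0.4841, 0.0466, 0.1844]
ee_rot: [3.141, -0.0, 2.518]
force: [-0.5, 0.8, -0.2]
finger_gap: 0.0002
gripper_force: 0.7
```

>>> jog_arm:
  rows:
    - [0.45, -0.5, 0, 0, 0, 2.9, 0]
    - [0.45, -0.5, 0, 0, 0, 2.9, 0]
    - [0.5, -0.46, 0, 0, 0, 2.9, 0]
    - [0.5, -0.46, 0, 0, 0, 2.9, 0]
    - [0.54, -0.4, 0, 0, 0, 2.9, 0]
    - [0.54, -0.4, 0, 0, 0, 2.9, 0]
    - [0.4, -0.24, 0, 0, 0, 2, 0]
    - [0.4, -0.24, 0, 0, 0, 2, 0]
    - [0.4, -0.24, 0, 0, 0, 2, 0]

```text
clock: 11.8
tool_pos: [0.5258, 0.0119, 0.1842]
ee_rot: [-3.141, -0.001, 2.926]
force: [-1.1, 0.8, -0.4]
finger_gap: -0.0001
gripper_force: 0.7
```

>>> jog_arm:
  rows:
    - [0.3, -0.15, 0, 0, 0, 1.4, 0]
    - [0.3, -0.15, 0, 0, 0, 1.4, 0]
    - [0.3, -0.15, 0, 0, 0, 1.4, 0]
    - [0.3, -0.13, 0, 0, 0, 1.4, 0]
    - [0.3, -0.11, 0, 0, 0, 1.4, 0]
    - [0.2, -0.08, 0, 0, 0, 1, 0]
    - [0.2, -0.07, 0, 0, 0, 1, 0]
    - [0.2, -0.05, 0, 0, 0, 0.5, 0]
    - [0.2, -0.03, 0, 0, 0, 0, 0]

```text
clock: 12.92
tool_pos: [0.5489, 0.0032, 0.1839]
ee_rot: [-3.141, -0.0, 3.09]
force: [-0.5, -0.5, 0.6]
finger_gap: 0.0001
gripper_force: 0.7
```

>>> jog_arm:
  rows:
    - [0.2, 0, 0, 0, 0, 0, 0]
    - [0.2, 0, 0, 0, 0, 0, 0]

```text
clock: 13.18
tool_pos: [0.553, 0.0033, 0.184]
ee_rot: [-3.142, -0.0, 3.09]
force: [-1.7, -1.0, -0.2]
finger_gap: -0.0002
gripper_force: 0.7
```

>>> jog_arm:
  rows:
    - [0.2, 0, 0, 0, 0, 0, 0]
    - [0.1, 0, 0, 0, 0, 0, 0]

```text
clock: 13.42
tool_pos: [0.5536, 0.0033, 0.1839]
ee_rot: [3.141, -0.006, 3.09]
force: [-17.4, -0.8, 12.4]
finger_gap: 0.0004
gripper_force: 9.2
```

Door at its stop. Taking the hand away.

>>> jog_arm:
  rows:
    - [-1, 0, 0, 0, 0, 0, 0]
    - [-3, 0, 0, 0, 0, 0, 0]
    - [-3, 0, 0, 0, 0, 0, 0]
    - [-1, 0, 4, 0, 0, 0, 0]
    - [0, 3, 4, 0, 0, 0, 0]
    - [0, 5, 3, 0, 0, 0, 0]
    - [0, 5, 0, 0, 0, 0, 0]
    - [0, 5, 0, 0, 0, 0, 0]
    - [0, 5, 0, 0, 0, 0, 0]
    - [0, 0, 0, 0, 0, 0, 0]

```text
clock: 14.68
tool_pos: [0.4744, 0.2384, 0.2934]
ee_rot: [3.14, -0.001, 3.098]
force: [-0.9, -0.6, 0.1]
finger_gap: -0.0001
gripper_force: 0.0
```

Run:
```python
from h import *
a=snap('top');b=snap('scene')
cv2.imwrite('pics/c3.png',np.hstack([cv2.resize(a[140:290,200:400],(400,300),interpolation=3),cv2.resize(b[150:300,180:380],(400,300),interpolation=3)]))
for n in('mug','lunchbox','juice'): print(n,[(np.round(d['position']),round(d['conf'],2)) for d in models.recognise(n,'top')[:2]+models.recognise(n,'scene')[:1]])
```

```text
mug [(array([428., 283.]), 0.81), (array([164., 319.]), 0.97)]
lunchbox [(array([449., 180.]), 0.81), (array([281., 192.]), 0.67), (array([249., 384.]), 0.93)]
juice [(array([131., 158.]), 0.81), (array([367., 107.]), 0.83)]
```

View pics/c3.png

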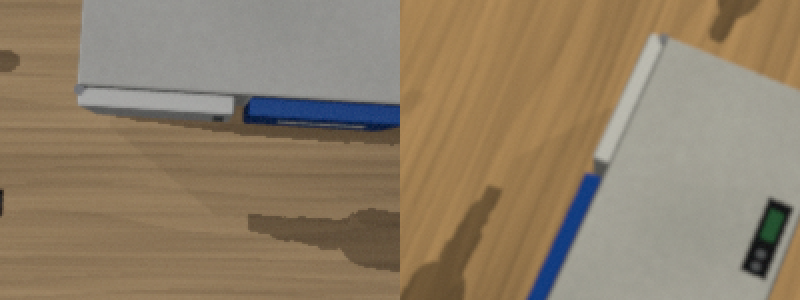

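Door (rows 88–115, left crop) and drawer are both flush and in line. The mug, lunch box and juice have not moved, and the hand is clear.

```bash
python3 -c "
from h import *
print(workorder.hand_in())"
```

```text
the job is handed in; nothing more can be done
None
```

I pushed the egg drawer home first and then the door shut, both slowly and up to their stops; the final pictures show both flush and the juice bottle, lunch box and mug unmoved, the hand is clear, and the job is handed in (no verdict was returned).

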